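# Turn the condiment carousel until the pepper mill is at the front

### The job

Bring the pepper mill to the front of the turntable on the range: push the plate round by its rim or its rim posts with the fingertips until the mill stands in line with the steel pointer at the front of the stand, then stop it there and let go. Push gently and do not clamp a post; touch none of the things standing on the plate or round it, so that they all stay upright in their places.

Things in the scene. Friction and masses are not known exactly. Their poses are not given: they have to be found in the camera images.
- stand: Fixed wooden stand of the turntable: round foot 300 mm across, 14 mm high, with a tongue (50 mm wide) that reaches 240 mm out from the centre at the front. Origin: on the turning axis, at range-top level. Its -x axis runs from the turning axis along the tongue through the low steel pointer (its pin 218 mm out, 30 mm high): this is the front, towards the robot, up to 20 degrees askew.
- carousel: Turning plate of light wood: 332 mm across, 18 mm thick, upper side 40 mm above the range top. Origin: centre of its underside, on the turning axis; its frame turns with it, z up. It turns at least a whole turn either way with light even friction (1 to 3 N at a rim post pushes it), coasts at most a few degrees after a slow push, stays where left, and cannot shift or tilt. Six rim posts stand on it.
- plate_centre (a point): Centre of the upper side of the turning plate, on the turning axis, 40 mm above the range top.
- post_0 (a point): Top centre of rim post 0: upright round wooden peg fixed to the turning plate, 16 mm thick (20 mm at the foot), 84 mm tall from the plate's top (40 mm) to 124 mm above the range top, 150 mm from the turning axis; the six posts are numbered anticlockwise seen from above, 60 degrees apart, and turn with the plate.
- post_1 (a point): Top centre of rim post 1: upright round wooden peg fixed to the turning plate, 16 mm thick (20 mm at the foot), 84 mm tall from the plate's top (40 mm) to 124 mm above the range top, 150 mm from the turning axis; the six posts are numbered anticlockwise seen from above, 60 degrees apart, and turn with the plate.
- post_2 (a point): Top centre of rim post 2: upright round wooden peg fixed to the turning plate, 16 mm thick (20 mm at the foot), 84 mm tall from the plate's top (40 mm) to 124 mm above the range top, 150 mm from the turning axis; the six posts are numbered anticlockwise seen from above, 60 degrees apart, and turn with the plate.
- post_3 (a point): Top centre of rim post 3: upright round wooden peg fixed to the turning plate, 16 mm thick (20 mm at the foot), 84 mm tall from the plate's top (40 mm) to 124 mm above the range top, 150 mm from the turning axis; the six posts are numbered anticlockwise seen from above, 60 degrees apart, and turn with the plate.
- post_4 (a point): Top centre of rim post 4: upright round wooden peg fixed to the turning plate, 16 mm thick (20 mm at the foot), 84 mm tall from the plate's top (40 mm) to 124 mm above the range top, 150 mm from the turning axis; the six posts are numbered anticlockwise seen from above, 60 degrees apart, and turn with the plate.
- post_5 (a point): Top centre of rim post 5: upright round wooden peg fixed to the turning plate, 16 mm thick (20 mm at the foot), 84 mm tall from the plate's top (40 mm) to 124 mm above the range top, 150 mm from the turning axis; the six posts are numbered anticlockwise seen from above, 60 degrees apart, and turn with the plate.
- pepper_mill: Tall slim dark wooden pepper mill with waisted body, 58 mm across, 170 mm tall, the tallest thing on the plate; stands loose on the plate about 55 mm from the turning axis and rides round with it. Origin: centre of its underside, z up along it.
- tuna_tin: Flat wide tin, 86 mm across, 40 mm tall, loose on the plate about 62 mm from the axis. Origin: centre of its underside.
- sugar_jar: Glass jar of sugar with dark lid, 67 mm across, 110 mm tall, loose on the plate about 62 mm from the axis. Origin: centre of its underside.
- bean_tin: Tin, narrower and taller than the flat one, 75 mm across, 58 mm tall, loose on the plate about 62 mm from the axis. Origin: centre of its underside.
- onion: Bystander: onion, 75 mm across, 77 mm tall, at the left of the range top. Origin: underside.
- tomato: Bystander: tomato, 74 mm across, 69 mm tall, at the right of the range top. Origin: underside.
- tea_box: Bystander: carton of tea, 68 x 131 x 107 mm, at the back. Origin: underside.
- mug: Bystander: mug with handle, 92 x 127 x 93 mm, at the back. Origin: underside.
- sauce_bottle: Bystander: sauce bottle, 48 mm across, 184 mm tall, back left corner. Origin: underside.
- coffee_jar: Bystander: coffee jar, 66 mm across, 124 mm tall, at the back right. Origin: underside.
- wooden_spoon: Bystander: wooden spoon, 297 x 50 x 16 mm, lying along the left edge of the range top. Origin: underside.
Not all that is in view belongs to the job. What is shaped like the sugar_jar but turquoise is not meant.

How it is judged:
By the outcome, as a careful person would: the job done as asked, in the order asked, and still so for the second after the job is handed in, with the robot touching nothing.
It also fails if it takes over 58 s, if anything falls off the work surface, if the arm or the gripper's body presses on something with over 40 N, if the wrist force passes 120 N, or if a joint passes its speed limit or range.

### The arm

A 6-joint arm with a two-finger parallel gripper is mounted at the origin on a cart in front of the work surface, level with it; the furniture and walls round the work are solid. World frame = base frame: x ahead of the robot, y to its left, z up, the work surface at z = 0. Lengths are in m, angles in degrees, forces in N, time in s.
With the tool pointing down it reaches from about 0.375 to 0.9 m from the base axis. Payload 3.1 kg.
Tool frame: the origin (TCP) lies at the very end of the fingers, on their centre line; the grasp point (between the pads) lies 19 mm behind it; z points along the fingers, y is the line along which they close (so a half turn about z gives the same grasp; the last joint's range is limited). The gripper opens to 87 mm and grips with 3 to 60 N. Pads are 19 mm wide; open, the fingers measure 117 mm over their backs; the gripper's body (75 mm by 190 mm) begins 51 mm behind the grasp point.
Start: joints at [-82.019, 30.224, 82.088, -0, 67.689, -10.227], TCP at [0.195, -0.594, 0.223] pointing down, gripper open.
Joint ranges: [-176.69, 176.69], [-43.24, 126.21], [12.49, 139.97], [-82, 262], [0, 151.66], [-163.58, 163.58]. Speed limits (degrees/s): [159.86, 159.86, 180, 180, 180, 180].

### API

Orientations are given as a 3x3 rotation matrix whose columns are the frame's x, y, z axes.
In Python, from rig import bot gives the robot as it stands.
- The arm moves only by the tool move_arm, never from a script. Its argument "increments" is a list of rows, each an object with "xyz": the shift along the tool's x, y, z in mm, a list of three; "roll": the turn about the tool's z in rad; "grip": the opening in per cent of the stroke, from 0 (shut) to 100 (fully open). A call has 1 to 5 rows; each row shifts and turns the commanded pose from where the row before left it, along the tool's axes as they then stand; what a row does not reach is not made up. A row lasts 1/12 s, in which the tool goes at most 41.7 mm and 7.16 degrees, less where a joint would pass 70% of its speed; a pose out of reach is approached as far as the arm can. A call is refused whole if a number of a shift passes 41.7 or a number of a turn 0.125, either way. A call with a gripper value outside its range is refused whole. The fingers move at their own pace and stop on an object; the grip force is fixed at half the most. Time passes only in rows, so rows that do not move let the fingers close. It gives the time, the measured TCP pose, the force, the opening and the grip force at its end, in the units of the state.
- bot.read_state(): the state, without advancing time (a new reading comes with each control period).
- bot.capture(name): name is "scene" or "side" or "wrist"; returns (picture, depth): 384x512x3 uint8, red, green, blue; 384x512 float32, m along the optical axis (not along the pixel's ray), 0 where there is no reading.
- bot.camera_model(name): a dict with "intrinsics" (3x3 intrinsics, pixels), "rvec" (rotation vector, rad) and "tvec" (3), from world to camera coordinates, as OpenCV has them; the wrist camera has in their place "tool_from_camera" (4x4, takes a point from camera to tool coordinates, whose origin is the TCP and whose axes are the flange's). Camera axes: x right, y down, z forward; pixel columns grow to the right and rows downward; lengths in m; the calibration is good to about 2 mm. A picture is of the moment at which its call begins: read the wrist's pose just before it. camera_model takes no time and is no camera call.
- bot.hand_in(): hands the job in; it is judged then, once.
Trained networks look in the newest picture that a camera, given by its name, has taken for a name from the list of things; names that differ only in an ending like _2 or _b are one class to them, and where a whole thing is asked for, a point or a joint stands for the part that bears it (a point fixed in the world has none). Each returns a list of dicts, best first, with "conf" (0 to 1); they miss things now and then, are a little off and sometimes report something else, mostly with a low value. They report only what shows in the picture. A call takes as long as a camera call. They do not tell look-alikes from the thing itself.
- bot.spot_in(label, camera): "at" ([x, y, z] in m, in the coordinates of the camera as it stood for that picture, good to about 4 mm: the middle of the surface that is visible of it).
- bot.trace(label, camera): "mask" (384x512 bool, what is visible of it).
The state is a dict: "time_s": time; "joint_positions": joint angles; "qvel": joint speeds; "tau": joint torques, N m; "position": TCP position; "tcp_rot": TCP orientation; "force": force on the tool from outside, world axes, zero at the start; "moment": the same for the moment, N m; "opening": opening from 0.0 (shut) to 1.0 (fully open); "grasp_force": force on a finger pad.
Only numpy, scipy, OpenCV 4.12 (cv2) and the standard library are available. Lean on these libraries where they do the work, as an engineer would, in place of code of your own. Each camera call takes 0.05 s, during which the arm holds its last target. There are 200 camera calls.

## Working session

There is one attempt and no reset: what is moved stays moved. The work goes in short steps, Python scripts to look and compute and a tool call to move; the robot and the scene stay as the last step left them, time stands still between calls to the robot, and variables do not carry over. Pictures are saved under pics/ and viewed, at most 10 in all, crops included, and the job is handed in when it is done.

Besides the shell and the picture viewer there is one more tool, called after ">>>" as name(argument=value, ...), one argument or row to a line, values as JSON. move_arm: Moves the arm, as the interface text tells. Its arguments: {"type":"object","properties":{"increments":{"type":"array"}},"required":["increments"]}

```bash
mkdir -p pics; ls; cat > h.py <<'E'
import numpy as np, cv2
from rig import bot
def w(cam,p):
    m=bot.camera_model(cam); R=cv2.Rodrigues(np.array(m["rvec"],float))[0]
    return R.T@(np.array(p)-np.array(m["tvec"]).ravel())
def save(n,im): cv2.imwrite("pics/"+n,im[:,:,::-1])
E
python3 - <<'E'
from h import *
for c in("scene","side"):
    p,d=bot.capture(c); save(c+"0.png",p); np.save(c+"d.npy",d)
    for l in("pepper_mill","sugar_jar","tuna_tin","bean_tin","stand","carousel","post_0","onion","tomato","tea_box","mug","sauce_bottle","coffee_jar"):
        for r in bot.spot_in(l,c)[:7]:
            print(c,l,round(r["conf"],2),w(c,r["at"]).round(3))
s=bot.read_state();print(s["time_s"],s["tcp_rot"])
E
```

```text
pics
scene pepper_mill 0.71 [ 0.606 -0.075  0.131]
scene sugar_jar 0.97 [ 0.487 -0.114  0.123]
scene sugar_jar 0.86 [0.375 0.208 0.101]
scene sugar_jar 0.56 [0.497 0.196 0.102]
scene sugar_jar 0.37 [0.683 0.288 0.05 ]
scene tuna_tin 0.87 [ 0.579 -0.157  0.078]
scene bean_tin 0.62 [ 0.532 -0.04   0.097]
scene stand 0.55 [ 0.366 -0.076  0.013]
scene stand 0.43 [ 0.519 -0.054  0.042]
scene carousel 0.71 [ 0.518 -0.053  0.041]
scene post_0 0.7 [ 0.52  -0.05   0.038]
scene onion 0.61 [0.682 0.291 0.048]
scene onion 0.48 [0.775 0.13  0.065]
scene onion 0.28 [ 0.79  -0.039  0.066]
scene tomato 0.69 [ 0.659 -0.358  0.048]
scene tomato 0.38 [ 0.519 -0.048  0.045]
scene tea_box 0.87 [0.775 0.131 0.063]
scene tea_box 0.7 [ 0.575 -0.158  0.076]
scene tea_box 0.68 [ 0.744 -0.225  0.09 ]
scene mug 0.95 [ 0.789 -0.035  0.066]
scene sauce_bottle 0.77 [0.763 0.246 0.097]
scene coffee_jar 0.64 [ 0.743 -0.225  0.09 ]
side pepper_mill 0.91 [ 0.614 -0.112  0.14 ]
side sugar_jar 0.86 [0.508 0.154 0.081]
side sugar_jar 0.81 [0.387 0.168 0.066]
side sugar_jar 0.76 [ 0.493 -0.16   0.117]
side tuna_tin 0.85 [ 0.58  -0.194  0.075]
side bean_tin 0.23 [ 0.551 -0.2    0.039]
side stand 0.88 [ 0.503 -0.235  0.012]
side carousel 0.58 [ 0.549 -0.204  0.041]
side post_0 0.77 [ 0.549 -0.196  0.046]
side onion 0.86 [0.693 0.255 0.039]
side tomato 0.95 [ 0.661 -0.402  0.051]
side tea_box 0.66 [0.79  0.118 0.075]
side mug 0.57 [ 0.787 -0.057  0.081]
side sauce_bottle 0.86 [0.764 0.225 0.092]
side sauce_bottle 0.47 [ 0.503 -0.234  0.013]
side coffee_jar 0.55 [ 0.75 -0.28  0.08]
1.4 [[ 9.49915369e-01  3.12507266e-01  1.48977385e-05]
 [ 3.12507266e-01 -9.49915369e-01  1.21807840e-05]
 [ 1.79581743e-05 -6.91506244e-06 -1.00000000e+00]]
```

View pics/scene0.png

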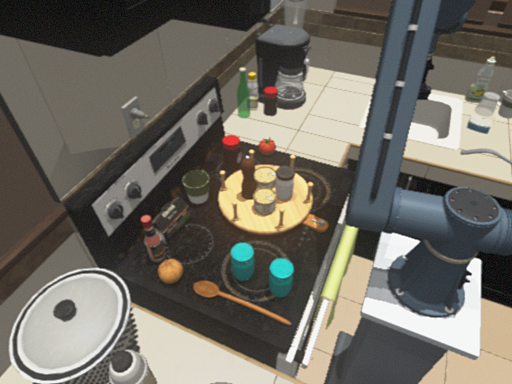

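View pics/side0.png

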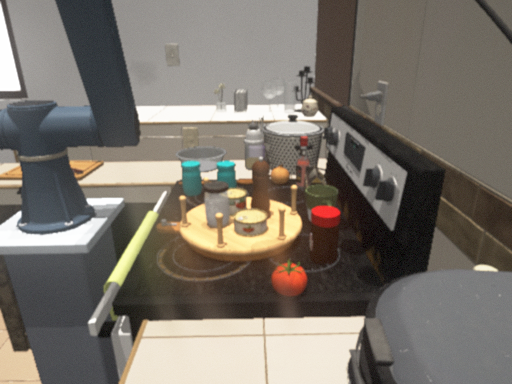

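Scene view: mill at px (250,180) (dark, the tallest), sugar jar at (285,183), tins at (265,178)/(265,202), turquoise look-alikes at (242,262)/(281,277); pointer on the tongue near (315,222). The side view agrees (mill 262,185). The only thing that could be taken for the mill is the dark sauce bottle (155,240), which is off the plate.

```bash
cat >> h.py <<'E'
def cloud(cam,d):
    m=bot.camera_model(cam);K=np.array(m["intrinsics"]);v,u=np.nonzero(d>0);z=d[v,u]
    P=np.stack([(u-K[0,2])*z/K[0,0],(v-K[1,2])*z/K[1,1],z],1)
    R=cv2.Rodrigues(np.array(m["rvec"],float))[0]
    return (P-np.array(m["tvec"]).ravel())@R,u,v
def circ(p):
    A=np.c_[2*p,np.ones(len(p))];s=np.linalg.lstsq(A,(p**2).sum(1),rcond=None)[0]
    return s[:2],np.sqrt(s[2]+s[:2]@s[:2])
def clusters(Q,res=.003,n=4):
    if len(Q)==0:return []
    ij=((Q[:,:2]-[.3,-.45])/res).astype(int);g=np.zeros((230,270),np.uint8)
    ok=(ij>=0).all(1)&(ij[:,0]<230)&(ij[:,1]<270);ij=ij[ok];Q=Q[ok]
    g[ij[:,0],ij[:,1]]=1;g=cv2.dilate(g,np.ones((3,3)))
    L=cv2.connectedComponents(g)[1][ij[:,0],ij[:,1]]
    return [(int((L==k).sum()),Q[L==k].mean(0).round(3)) for k in np.unique(L) if (L==k).sum()>=n]
E
python3 - <<'E'
from h import *
for c in("scene","side"):
    P,u,v=cloud(c,np.load(c+"d.npy"))
    b=(abs(P[:,0]-.53)<.25)&(abs(P[:,1]+.09)<.25)
    q=P[b&(abs(P[:,2]-.04)<.004)];q=q[np.hypot(q[:,0]-.54,q[:,1]+.1)<.22]
    h=cv2.convexHull(q[:,:2].astype(np.float32))[:,0];print(c,len(q),cv2.minEnclosingCircle(h),circ(h))
    C=np.array(circ(h)[0])
    for lo,hi in((.115,.13),(.16,.18),(.1,.115)):
        print(lo,clusters(P[b&(P[:,2]>lo)&(P[:,2]<hi)],n=2))
    r=np.hypot(P[:,0]-C[0],P[:,1]-C[1])
    for lo,hi in ((.01,.0185),(.0195,.035)):
        print("ptr",lo,clusters(P[b&(P[:,2]>lo)&(P[:,2]<hi)&(r>.18)&(r<.26)],n=2))
    for k,(l) in enumerate(("pepper_mill","stand")):
        bot.capture(c) if k==0 else 0
        for t in bot.trace(l,c)[:2]:
            M=t["mask"][v,u];Q=P[M];print(l,t["conf"],M.sum(),Q.mean(0).round(3),Q.min(0).round(3),Q.max(0).round(3))
            if l=="pepper_mill":
                for z in(.06,.16): s=Q[abs(Q[:,2]-z)<.015];print(z,len(s),s.mean(0).round(3) if len(s) else 0)
            else:
                rr=r[M];print("tongue",[(a,Q[(rr>a)&(rr<a+.015)].mean(0).round(3)) for a in(.175,.19,.205,.22) if ((rr>a)&(rr<a+.015)).any()])
    m=bot.camera_model(c);R=cv2.Rodrigues(np.array(m["rvec"],float))[0];print("cam",-R.T@np.array(m["tvec"]).ravel())
E
```

```text
scene 2581 ((0.5757173895835876, -0.10448145121335983), 0.1837637573480606) (array([ 0.56675523, -0.10866215]), np.float64(0.16941559469397874))
0.115 [(21, array([ 0.41 , -0.141,  0.122])), (24, array([0.455, 0.001, 0.122])), (80, array([ 0.489, -0.115,  0.123])), (19, array([ 0.511, -0.252,  0.122])), (40, array([ 0.605, -0.08 ,  0.122])), (23, array([0.6  , 0.034, 0.123])), (18, array([ 0.657, -0.219,  0.123])), (19, array([ 0.701, -0.076,  0.122])), (166, array([ 0.751, -0.246,  0.125]))]
0.16 [(61, array([ 0.604, -0.077,  0.169]))]
0.1 [(6, array([0.378, 0.157, 0.109])), (12, array([ 0.409, -0.141,  0.107])), (14, array([0.454, 0.002, 0.107])), (63, array([ 0.488, -0.112,  0.108])), (22, array([0.502, 0.156, 0.111])), (12, array([ 0.512, -0.251,  0.107])), (2, array([ 0.513, -0.048,  0.1  ])), (4, array([ 0.531, -0.088,  0.101])), (2, array([ 0.53 , -0.019,  0.1  ])), (53, array([ 0.604, -0.08 ,  0.107])), (10, array([0.599, 0.035, 0.108])), (10, array([ 0.656, -0.218,  0.107])), (11, array([ 0.7  , -0.076,  0.107])), (49, array([ 0.744, -0.23 ,  0.108]))]
ptr 0.01 [(190, array(
[... 2135 characters left out ...]
(3, array([0.761, 0.062, 0.025]))]
pepper_mill 0.73 878 [ 0.613 -0.104  0.133] [ 0.586 -0.16  -0.029] [0.666 0.488 0.211]
0.06 45 [ 0.629 -0.109  0.062]
0.16 181 [ 0.611 -0.112  0.16 ]
pepper_mill 0.3 3962 [ 0.558 -0.183  0.049] [ 0.376 -0.279  0.001] [0.727 0.098 0.128]
0.06 277 [ 0.568 -0.188  0.058]
0.16 0 0
stand 0.64 752 [ 0.492 -0.195  0.013] [ 0.323 -0.27   0.002] [ 0.687 -0.064  0.033]
tongue [(0.175, array([ 0.383, -0.106,  0.014])), (0.19, array([ 0.371, -0.099,  0.016])), (0.205, array([ 0.356, -0.099,  0.015])), (0.22, array([ 0.342, -0.095,  0.018]))]
stand 0.21 283 [0.691 0.269 0.039] [ 0.658  0.242 -0.029] [0.724 0.526 0.072]
tongue []
cam [ 0.5842087  -1.03701567  0.4815755 ]
```

```bash
python3 - <<'E'
from h import *
im=cv2.imread("pics/scene0.png")[130:260,190:350]; cv2.imwrite("pics/crop0.png",cv2.resize(im,None,fx=4.5,fy=4.5,interpolation=cv2.INTER_CUBIC))
E
```

```text
(no output)
```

View pics/crop0.png

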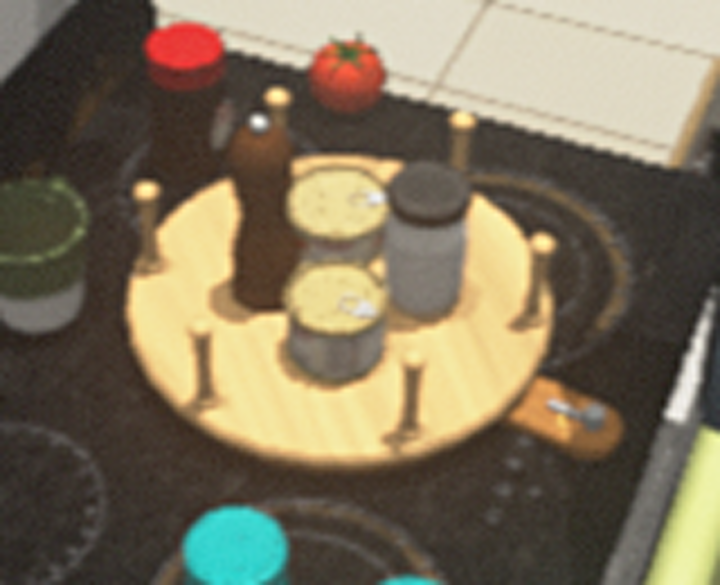

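The crop confirms the choice: the mill is the dark tall one with the steel knob, and the pointer lies on the tongue at front. Axis ≈ (0.556,-0.113), mill at ≈19°, front ≈173°, posts at 12.4°+60k. The plan is to push the post at 252° anticlockwise by about 154°, with shut fingertips at z≈0.105 so the gripper body stays above the mill top.

>>> move_arm(
  increments=[
    {"xyz": [30,-22.5,0],"roll": 0,"grip": 0},
    {"xyz": [30,-22.5,0],"roll": 0,"grip": 0},
    {"xyz": [30,-22.5,0],"roll": 0,"grip": 0},
    {"xyz": [30,-22.5,0],"roll": 0,"grip": 0},
    {"xyz": [30,-22.5,0],"roll": 0,"grip": 0},
  ],
)

```text
time_s: 2.12
position: [0.3033, -0.4385, 0.2226]
tcp_rot: [[0.95, 0.312, 0.0], [0.312, -0.95, -0.0], [0.0, 0.0, -1.0]]
force: [0.1, -0.1, 0.4]
opening: 0.705
grasp_force: 0.0
```

>>> move_arm(
  increments=[
    {"xyz": [30,-22.5,0],"roll": 0,"grip": 0},
    {"xyz": [30,-22.5,0],"roll": 0,"grip": 0},
    {"xyz": [30,-22.5,0],"roll": 0,"grip": 0},
    {"xyz": [30,-22.5,0],"roll": 0,"grip": 0},
    {"xyz": [30,-22.5,0],"roll": 0,"grip": 0},
  ],
)

```text
time_s: 2.53
position: [0.4108, -0.2847, 0.2228]
tcp_rot: [[0.95, 0.312, 0.0], [0.312, -0.95, -0.0], [0.0, 0.001, -1.0]]
force: [1.6, -0.5, -0.8]
opening: 0.325
grasp_force: 0.0
```

>>> move_arm(
  increments=[
    {"xyz": [31.5,-22.5,0],"roll": 0,"grip": 0},
    {"xyz": [31.5,-22.5,0],"roll": 0,"grip": 0},
    {"xyz": [0,0,0],"roll": 0,"grip": 0},
  ],
)

```text
time_s: 2.78
position: [0.4586, -0.2182, 0.2228]
tcp_rot: [[0.948, 0.319, 0.002], [0.319, -0.948, 0.002], [0.003, -0.002, -1.0]]
force: [-0.3, -1.2, 0.6]
opening: 0.097
grasp_force: 0.0
```

```bash
python3 - <<'E'
from h import *
s=bot.read_state();print(s["position"],s["opening"],s["force"])
m=bot.camera_model("wrist");T=np.array(m["tool_from_camera"]);print(T.round(3))
p,d=bot.capture("wrist");save("wrist0.png",p)
K=np.array(m["intrinsics"]);v,u=np.nonzero(d>0);z=d[v,u]
P=np.stack([(u-K[0,2])*z/K[0,0],(v-K[1,2])*z/K[1,1],z],1)
P=(P@T[:3,:3].T+T[:3,3])@np.array(s["tcp_rot"]).T+np.array(s["position"])
b=(np.hypot(P[:,0]-.556,P[:,1]+.113)<.26)
for lo,hi in((.115,.13),(.16,.18),(.02,.034)): print(lo,clusters(P[b&(P[:,2]>lo)&(P[:,2]<hi)],n=5))
S,_,_=cloud("scene",np.load("scened.npy"))
print("panel x min z>.15:",np.percentile(S[(S[:,0]>.8)&(S[:,2]>.15)&(S[:,2]<.4)&(abs(S[:,1])<.2)][:,0],[0,2,10]))
E
```

```text
[ 0.45857622 -0.21821644  0.22280742] 0.09706164761608664 [-0.29395747 -1.15961549  0.64832173]
[[ 0.001 -0.957 -0.29   0.079]
 [ 1.     0.001  0.001  0.001]
 [-0.001 -0.29   0.957 -0.163]
 [ 0.     0.     0.     1.   ]]
0.115 [(278, array([ 0.411, -0.148,  0.123])), (402, array([ 0.455, -0.007,  0.122])), (218, array([ 0.513, -0.16 ,  0.12 ])), (307, array([ 0.511, -0.256,  0.123]))]
0.16 []
0.02 [(217, array([ 0.348, -0.088,  0.026])), (197, array([ 0.645, -0.351,  0.029]))]
panel x min z>.15: [0.84096232 0.86422672 0.86900351]
```

View pics/wrist0.png

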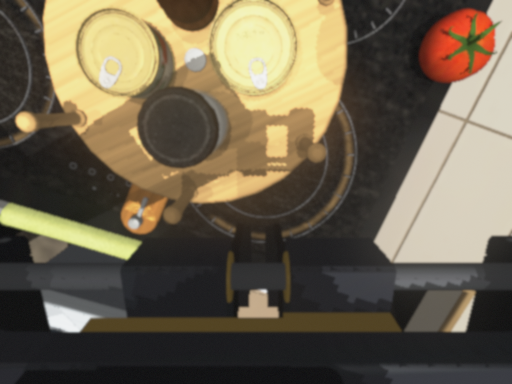

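The wrist view agrees with the estimates: jar at (178,127), pin near (135,220), knob at (195,60), and fingertips at (258,245) clear of everything. The back arc would pass close to the range panel (x≈0.84). So I'll push the post at 132° round the open front and right side instead.

>>> move_arm(
  increments=[
    {"xyz": [20,-32,0],"roll": 0,"grip": 0},
    {"xyz": [20,-32,0],"roll": 0,"grip": 0},
    {"xyz": [20,-32,0],"roll": 0,"grip": 0},
    {"xyz": [20,-32,0],"roll": 0,"grip": 0},
  ],
)

```text
time_s: 3.17
position: [0.4918, -0.0771, 0.2226]
tcp_rot: [[0.951, 0.31, 0.0], [0.31, -0.951, -0.001], [0.0, 0.001, -1.0]]
force: [-0.4, 1.2, -0.0]
opening: 0.009
grasp_force: 0.0
```

>>> move_arm(
  increments=[
    {"xyz": [20,-32,0],"roll": 0,"grip": 0},
    {"xyz": [20,-32,0],"roll": 0,"grip": 0},
    {"xyz": [18,-31.5,0],"roll": 0,"grip": 0},
    {"xyz": [0,0,0],"roll": 0,"grip": 0},
    {"xyz": [0,0,0],"roll": 0,"grip": 0},
  ],
)

```text
time_s: 3.58
position: [0.5171, 0.0322, 0.2225]
tcp_rot: [[0.949, 0.315, 0.0], [0.315, -0.949, -0.001], [-0.0, 0.001, -1.0]]
force: [-0.4, -0.6, -0.2]
opening: 0.004
grasp_force: 0.0
```

>>> move_arm(
  increments=[
    {"xyz": [0,0,38],"roll": 0,"grip": 0},
    {"xyz": [0,0,38],"roll": 0,"grip": 0},
    {"xyz": [0,0,29],"roll": 0,"grip": 0},
    {"xyz": [0,0,10],"roll": 0,"grip": 0},
    {"xyz": [0,0,0],"roll": 0,"grip": 0},
  ],
)

```text
time_s: 4.0
position: [0.5151, 0.03, 0.1053]
tcp_rot: [[0.951, 0.31, -0.006], [0.31, -0.951, 0.001], [-0.006, -0.002, -1.0]]
force: [-0.1, -0.7, 0.5]
opening: 0.006
grasp_force: 0.0
```

```bash
python3 - <<'E'
import numpy as np
a=[105,107,109,111,113,115,117,119,121,123,125]+list(range(128,270,3))
C=np.array([.556,-.1135]);A=np.array([[.95,.3125],[.3125,-.95]])
p=[C+.15*np.array([np.cos(np.radians(t)),np.sin(np.radians(t))]) for t in a]
q=np.round([A@x*1000 for x in p],1)
for i in range(0,len(a)-1,5): print(a[i],[list(map(float,(q[j+1]-q[j]).round(1))) for j in range(i,min(i+5,len(a)-1))])
print(a[-1])
E
```

```text
105 [[-5.2, -0.2], [-5.2, 0.0], [-5.3, 0.1], [-5.2, 0.4], [-5.2, 0.5]]
115 [[-5.2, 0.7], [-5.2, 0.9], [-5.1, 1.1], [-5.1, 1.2], [-5.0, 1.5]]
125 [[-7.5, 2.4], [-7.3, 2.9], [-7.1, 3.2], [-7.0, 3.6], [-6.8, 4.0]]
140 [[-6.6, 4.3], [-6.3, 4.6], [-6.1, 5.0], [-5.8, 5.3], [-5.5, 5.6]]
155 [[-5.2, 5.8], [-4.9, 6.2], [-4.6, 6.3], [-4.3, 6.6], [-3.9, 6.9]]
170 [[-3.5, 7.0], [-3.2, 7.2], [-2.7, 7.3], [-2.4, 7.5], [-2.0, 7.6]]
185 [[-1.6, 7.7], [-1.2, 7.8], [-0.8, 7.8], [-0.3, 7.8], [0.0, 7.9]]
200 [[0.4, 7.8], [0.9, 7.8], [1.3, 7.8], [1.6, 7.6], [2.1, 7.6]]
215 [[2.5, 7.5], [2.8, 7.3], [3.3, 7.1], [3.6, 7.0], [3.9, 6.8]]
230 [[4.3, 6.6], [4.7, 6.3], [5.0, 6.1], [5.2, 5.8], [5.6, 5.5]]
245 [[5.9, 5.2], [6.1, 5.0], [6.4, 4.5], [6.6, 4.3], [6.8, 3.9]]
260 [[7.0, 3.5], [7.2, 3.2], [7.4, 2.7]]
269
```

>>> move_arm(
  increments=[
    {"xyz": [-5.2,-0.2,0],"roll": 0,"grip": 0},
    {"xyz": [-5.2,0,0],"roll": 0,"grip": 0},
    {"xyz": [-5.3,0.1,0],"roll": 0,"grip": 0},
    {"xyz": [-5.2,0.4,0],"roll": 0,"grip": 0},
    {"xyz": [-5.2,0.5,0],"roll": 0,"grip": 0},
  ],
)

```text
time_s: 4.42
position: [0.4924, 0.0225, 0.1087]
tcp_rot: [[0.95, 0.313, 0.002], [0.313, -0.95, -0.0], [0.002, 0.001, -1.0]]
force: [0.8, 1.3, 0.6]
opening: 0.004
grasp_force: 0.0
```

>>> move_arm(
  increments=[
    {"xyz": [-5.2,0.7,0],"roll": 0,"grip": 0},
    {"xyz": [-5.2,0.9,0],"roll": 0,"grip": 0},
    {"xyz": [-5.1,1.1,0],"roll": 0,"grip": 0},
    {"xyz": [-5.1,1.2,0],"roll": 0,"grip": 0},
    {"xyz": [-5.0,1.5,0],"roll": 0,"grip": 0},
  ],
)

```text
time_s: 4.83
position: [0.4696, 0.0095, 0.1076]
tcp_rot: [[0.95, 0.312, 0.0], [0.312, -0.95, 0.0], [0.0, 0.0, -1.0]]
force: [1.0, 1.0, 0.2]
opening: 0.007
grasp_force: 1.2
```

>>> move_arm(
  increments=[
    {"xyz": [-7.5,2.4,0],"roll": 0,"grip": 0},
    {"xyz": [-7.3,2.9,0],"roll": 0,"grip": 0},
    {"xyz": [-7.1,3.2,0],"roll": 0,"grip": 0},
    {"xyz": [-7.0,3.6,0],"roll": 0,"grip": 0},
    {"xyz": [-6.8,4.0,0],"roll": 0,"grip": 0},
  ],
)

```text
time_s: 5.25
position: [0.4433, -0.0184, 0.108]
tcp_rot: [[0.95, 0.312, 0.006], [0.312, -0.95, -0.002], [0.005, 0.004, -1.0]]
force: [6.6, -1.4, -1.2]
opening: 0.007
grasp_force: 2.6
```

```bash
cat >> h.py <<'E'
def posts(C=(.556,-.1135)):
    for c in("scene","side"):
        p,d=bot.capture(c);P,u,v=cloud(c,d);r=np.hypot(P[:,0]-C[0],P[:,1]-C[1])
        off=np.array([-.0,.005]) if c=="scene" else np.array([.001,-.0045])
        out=[]
        for n,q in clusters(P[(P[:,2]>.115)&(P[:,2]<.13)&(abs(r-.15)<.013)],n=4):
            x=q[:2]-off-np.array(C);out.append((n,round(float(np.degrees(np.arctan2(x[1],x[0])))%360,1),round(float(np.hypot(*x)),3)))
        m=clusters(P[(P[:,2]>.155)&(P[:,2]<.18)&(r<.08)],n=4)
        print(c,out,[(n,q,round(float(np.degrees(np.arctan2(q[1]-C[1],q[0]-C[0])))%360,1)) for n,q in m])
    return p
E
python3 - <<'E'
from h import *
posts()
E
```

```text
scene [(21, 208.1, 0.15), (24, 88.1, 0.149), (17, 327.6, 0.15), (22, 27.8, 0.149)] [(64, array([ 0.595, -0.064,  0.166]), 51.8)]
side [(38, 208.8, 0.149), (56, 144.4, 0.148), (43, 268.8, 0.149), (24, 88.9, 0.151), (41, 329.0, 0.149), (27, 29.1, 0.15)] [(154, array([ 0.604, -0.097,  0.167]), 19.0)]
```

Plate turns as planned (+16°). Carrying on.

>>> move_arm(
  increments=[
    {"xyz": [-6.6,4.3,0],"roll": 0,"grip": 0},
    {"xyz": [-6.3,4.6,0],"roll": 0,"grip": 0},
    {"xyz": [-6.1,5.0,0],"roll": 0,"grip": 0},
    {"xyz": [-5.8,5.3,0],"roll": 0,"grip": 0},
    {"xyz": [-5.5,5.6,0],"roll": 0,"grip": 0},
  ],
)

```text
time_s: 5.77
position: [0.4184, -0.05, 0.1074]
tcp_rot: [[0.95, 0.312, -0.002], [0.312, -0.95, 0.001], [-0.002, -0.002, -1.0]]
force: [1.8, 2.2, 0.3]
opening: 0.001
grasp_force: 1.0
```

>>> move_arm(
  increments=[
    {"xyz": [-5.2,5.8,0],"roll": 0,"grip": 0},
    {"xyz": [-4.9,6.2,0],"roll": 0,"grip": 0},
    {"xyz": [-4.6,6.3,0],"roll": 0,"grip": 0},
    {"xyz": [-4.3,6.6,0],"roll": 0,"grip": 0},
    {"xyz": [-3.9,6.9,0],"roll": 0,"grip": 0},
  ],
)

```text
time_s: 6.18
position: [0.4075, -0.0878, 0.1075]
tcp_rot: [[0.95, 0.312, -0.001], [0.312, -0.95, 0.001], [-0.001, -0.001, -1.0]]
force: [1.1, 3.0, -0.3]
opening: 0.003
grasp_force: 1.0
```

>>> move_arm(
  increments=[
    {"xyz": [-3.5,7.0,0],"roll": 0,"grip": 0},
    {"xyz": [-3.2,7.2,0],"roll": 0,"grip": 0},
    {"xyz": [-2.7,7.3,0],"roll": 0,"grip": 0},
    {"xyz": [-2.4,7.5,0],"roll": 0,"grip": 0},
    {"xyz": [-2.0,7.6,0],"roll": 0,"grip": 0},
  ],
)

```text
time_s: 6.6
position: [0.4064, -0.127, 0.1075]
tcp_rot: [[0.95, 0.312, -0.0], [0.312, -0.95, 0.0], [-0.0, -0.0, -1.0]]
force: [0.8, 2.4, 0.7]
opening: 0.005
grasp_force: 1.2
```

>>> move_arm(
  increments=[
    {"xyz": [-1.6,7.7,0],"roll": 0,"grip": 0},
    {"xyz": [-1.2,7.8,0],"roll": 0,"grip": 0},
    {"xyz": [-0.8,7.8,0],"roll": 0,"grip": 0},
    {"xyz": [-0.3,7.8,0],"roll": 0,"grip": 0},
    {"xyz": [0,7.9,0],"roll": 0,"grip": 0},
  ],
)

```text
time_s: 7.02
position: [0.415, -0.1651, 0.1075]
tcp_rot: [[0.95, 0.312, -0.0], [0.312, -0.95, 0.0], [-0.0, -0.0, -1.0]]
force: [0.6, 3.1, 0.4]
opening: 0.005
grasp_force: 1.5
```

>>> move_arm(
  increments=[
    {"xyz": [0.4,7.8,0],"roll": 0,"grip": 0},
    {"xyz": [0.9,7.8,0],"roll": 0,"grip": 0},
    {"xyz": [1.3,7.8,0],"roll": 0,"grip": 0},
    {"xyz": [1.6,7.6,0],"roll": 0,"grip": 0},
    {"xyz": [2.1,7.6,0],"roll": 0,"grip": 0},
  ],
)

```text
time_s: 7.43
position: [0.4332, -0.1995, 0.1075]
tcp_rot: [[0.95, 0.312, -0.0], [0.312, -0.95, 0.001], [-0.0, -0.001, -1.0]]
force: [1.2, 5.3, -0.3]
opening: 0.004
grasp_force: 2.1
```

>>> move_arm(
  increments=[
    {"xyz": [2.5,7.5,0],"roll": 0,"grip": 0},
    {"xyz": [2.8,7.3,0],"roll": 0,"grip": 0},
    {"xyz": [3.3,7.1,0],"roll": 0,"grip": 0},
    {"xyz": [3.6,7.0,0],"roll": 0,"grip": 0},
    {"xyz": [3.9,6.8,0],"roll": 0,"grip": 0},
  ],
)

```text
time_s: 7.85
position: [0.4597, -0.2268, 0.1073]
tcp_rot: [[0.95, 0.312, -0.001], [0.312, -0.95, 0.004], [0.001, -0.004, -1.0]]
force: [2.7, 10.0, 1.2]
opening: 0.002
grasp_force: 4.4
```

>>> move_arm(
  increments=[
    {"xyz": [4.3,6.6,0],"roll": 0,"grip": 0},
    {"xyz": [4.7,6.3,0],"roll": 0,"grip": 0},
    {"xyz": [5.0,6.1,0],"roll": 0,"grip": 0},
    {"xyz": [5.2,5.8,0],"roll": 0,"grip": 0},
    {"xyz": [5.6,5.5,0],"roll": 0,"grip": 0},
  ],
)

```text
time_s: 8.27
position: [0.4914, -0.2466, 0.107]
tcp_rot: [[0.95, 0.313, -0.004], [0.313, -0.95, 0.005], [-0.002, -0.006, -1.0]]
force: [-1.9, 5.5, 0.1]
opening: 0.006
grasp_force: 2.2
```

>>> move_arm(
  increments=[
    {"xyz": [5.9,5.2,0],"roll": 0,"grip": 0},
    {"xyz": [6.1,5.0,0],"roll": 0,"grip": 0},
    {"xyz": [6.4,4.5,0],"roll": 0,"grip": 0},
    {"xyz": [6.6,4.3,0],"roll": 0,"grip": 0},
    {"xyz": [6.8,3.9,0],"roll": 0,"grip": 0},
  ],
)

```text
time_s: 8.68
position: [0.5303, -0.262, 0.1075]
tcp_rot: [[0.95, 0.312, -0.0], [0.312, -0.95, -0.001], [-0.001, 0.001, -1.0]]
force: [-2.1, 0.0, -0.6]
opening: 0.004
grasp_force: 1.0
```

>>> move_arm(
  increments=[
    {"xyz": [7.0,3.5,0],"roll": 0,"grip": 0},
    {"xyz": [7.2,3.2,0],"roll": 0,"grip": 0},
    {"xyz": [5.0,1.8,0],"roll": 0,"grip": 0},
    {"xyz": [2.4,0.9,0],"roll": 0,"grip": 0},
    {"xyz": [0,0,0],"roll": 0,"grip": 0},
  ],
)

```text
time_s: 9.1
position: [0.5551, -0.2639, 0.1079]
tcp_rot: [[0.95, 0.313, 0.003], [0.313, -0.95, -0.002], [0.002, 0.003, -1.0]]
force: [-0.3, 0.1, 0.3]
opening: 0.007
grasp_force: 0.0
```

```bash
python3 - <<'E'
from h import *
p=posts()
s=bot.read_state();print(s["time_s"],s["position"],s["force"])
p,_=bot.capture("scene");save("scene1.png",p)
E
```

```text
scene [(25, 157.7, 0.149), (21, 217.6, 0.15), (26, 97.3, 0.149), (22, 37.7, 0.148), (17, 337.0, 0.15)] [(66, array([ 0.498, -0.078,  0.166]), 148.5)]
side [(31, 156.9, 0.15), (37, 217.1, 0.149), (114, 272.7, 0.15), (27, 37.5, 0.151), (36, 337.6, 0.149)] [(18, array([ 0.481, -0.108,  0.166]), 175.8)]
9.2 [ 0.55421802 -0.26360795  0.10791774] [-0.1580425  -0.63505579  0.01415728]
```

>>> move_arm(
  increments=[
    {"xyz": [-10,0,0],"roll": 0,"grip": 0},
    {"xyz": [0,0,-40],"roll": 0,"grip": 0},
    {"xyz": [0,0,-40],"roll": 0,"grip": 0},
    {"xyz": [0,0,-40],"roll": 0,"grip": 0},
    {"xyz": [0,0,-40],"roll": 0,"grip": 0},
  ],
)

```text
time_s: 9.67
position: [0.5426, -0.2664, 0.2692]
tcp_rot: [[0.95, 0.312, -0.001], [0.312, -0.95, 0.0], [-0.001, -0.0, -1.0]]
force: [1.7, -1.4, -0.8]
opening: 0.004
grasp_force: 0.0
```

>>> move_arm(
  increments=[
    {"xyz": [-16,-30,-10],"roll": 0,"grip": 0},
    {"xyz": [-16,-30,-10],"roll": 0,"grip": 0},
    {"xyz": [-16,-30,-10],"roll": 0,"grip": 0},
    {"xyz": [-16,-30,-10],"roll": 0,"grip": 0},
    {"xyz": [-16,-30,-10],"roll": 0,"grip": 0},
  ],
)

```text
time_s: 10.08
position: [0.4187, -0.1478, 0.3178]
tcp_rot: [[0.95, 0.312, -0.0], [0.312, -0.95, -0.0], [-0.0, 0.0, -1.0]]
force: [-0.0, 0.7, 0.6]
opening: 0.004
grasp_force: 0.0
```

>>> move_arm(
  increments=[
    {"xyz": [0,0,0],"roll": 0,"grip": 0},
    {"xyz": [0,0,0],"roll": 0,"grip": 0},
    {"xyz": [0,0,0],"roll": 0,"grip": 0},
    {"xyz": [0,0,0],"roll": 0,"grip": 0},
  ],
)

```text
time_s: 10.42
position: [0.4215, -0.1498, 0.3175]
tcp_rot: [[0.95, 0.312, 0.001], [0.312, -0.95, -0.001], [0.0, 0.001, -1.0]]
force: [-1.7, -0.5, -0.0]
opening: 0.002
grasp_force: 0.0
```

```bash
cat > look.py <<'E'
from h import *
import sys
posts()
s=bot.read_state();print(s["time_s"],s["position"])
m=bot.camera_model("wrist");T=np.array(m["tool_from_camera"])
p,d=bot.capture("wrist");save(sys.argv[1],p)
K=np.array(m["intrinsics"]);v,u=np.nonzero(d>0);z=d[v,u]
P=np.stack([(u-K[0,2])*z/K[0,0],(v-K[1,2])*z/K[1,1],z],1)
P=(P@T[:3,:3].T+T[:3,3])@np.array(s["tcp_rot"]).T+np.array(s["position"])
C=np.array([.556,-.1135]);r=np.hypot(*(P[:,:2]-C).T)
for lo,hi in((.115,.13),(.13,.145),(.145,.16),(.16,.18),(.02,.034),(.01,.018)):
    for n,q in clusters(P[(r<.26)&(P[:,2]>lo)&(P[:,2]<hi)&((r>.155)|(lo>.1))],n=15):
        x=q[:2]-C;print(lo,n,q,"ang",np.degrees(np.arctan2(x[1],x[0])).round(1)%360,"r",np.hypot(*x).round(3))
    
t=bot.trace("pepper_mill","wrist")
for k in t[:2]:
    Q=P[k["mask"][v,u]]
    for lo in(.045,.06,.08,.1,.12,.14,.16):
        s_=Q[(Q[:,2]>lo)&(Q[:,2]<lo+.02)]
        if len(s_)>20:print("mill",round(k["conf"],2),lo,len(s_),s_.mean(0).round(3),s_.min(0).round(3),s_.max(0).round(3))
E
python3 look.py wrist1.png
```

```text
scene [(22, 157.4, 0.15), (21, 217.6, 0.15), (26, 97.3, 0.149), (17, 277.2, 0.151), (21, 37.5, 0.149), (17, 337.0, 0.15)] [(65, array([ 0.498, -0.078,  0.167]), 148.5)]
side [(29, 157.2, 0.15), (38, 217.1, 0.149), (25, 97.2, 0.151), (43, 277.3, 0.149), (27, 37.5, 0.151), (36, 337.6, 0.149)] [(164, array([ 0.502, -0.114,  0.167]), 180.5)]
10.5167 [ 0.4214352  -0.14965565  0.31706814]
0.115 170 [ 0.418 -0.057  0.123] ang 157.7 r 0.149
0.115 160 [ 0.437 -0.204  0.123] ang 217.3 r 0.15
0.115 259 [0.536 0.033 0.123] ang 97.8 r 0.148
0.115 220 [ 0.574 -0.261  0.123] ang 277.0 r 0.149
0.115 308 [ 0.592 -0.13   0.121] ang 335.4 r 0.04
0.13 91 [ 0.591 -0.131  0.142] ang 333.4 r 0.039
0.145 710 [ 0.596 -0.136  0.15 ] ang 330.6 r 0.046
0.02 129 [ 0.348 -0.087  0.027] ang 172.7 r 0.21
0.02 148 [ 0.645 -0.351  0.028] ang 290.5 r 0.254
0.01 984 [ 0.358 -0.088  0.015] ang 172.7 r 0.2
mill 0.8 0.045 46 [ 0.507 -0.122  0.054] [ 0.478 -0.127  0.052] [ 0.528 -0.109  0.057]
mill 0.8 0.08 95 [ 0.502 -0.121  0.089] [ 0.48  -0.126  0.08 ] [ 0.524 -0.112  0.099]
mill 0.36 0.045 439 [ 0.509 -0.113  0.051] [ 0.408 -0.271  0.045] [0.593 0.039 0.065]
mill 0.36 0.06 223 [ 0.516 -0.111  0.07 ] [ 0.413 -0.267  0.06 ] [0.593 0.035 0.08 ]
mill 0.36 0.08 208 [ 0.518 -0.109  0.09 ] [ 0.415 -0.264  0.08 ] [0.61  0.033 0.1  ]
mill 0.36 0.1 193 [ 0.518 -0.104  0.111] [ 0.411 -0.263  0.1  ] [0.613 0.034 0.12 ]
mill 0.36 0.12 718 [ 0.501 -0.115  0.123] [ 0.408 -0.27   0.12 ] [0.583 0.043 0.127]
```

View pics/wrist1.png

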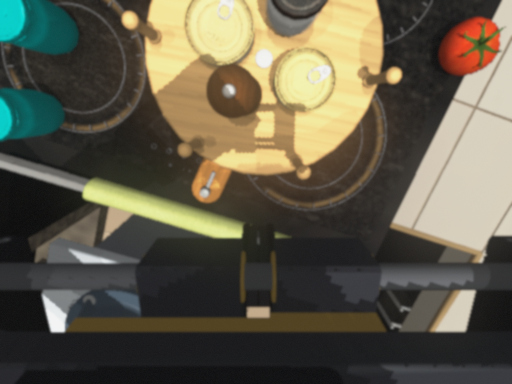

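Wrist view: mill upright, knob at (229,91); centre spindle at (264,58), pin at (208,185). I'll intersect the knob's ray with z = 0.168 to get its position.

```bash
python3 - <<'E'
from h import *
s=bot.read_state();m=bot.camera_model("wrist");T=np.array(m["tool_from_camera"]);K=np.array(m["intrinsics"])
R=np.array(s["tcp_rot"]);C=np.array([.556,-.1135])
def ray(u,v,z):
    d=R@T[:3,:3]@np.linalg.inv(K)@[u,v,1];o=R@T[:3,3]+s["position"];p=o+d*(z-o[2])/d[2];x=p[:2]-C
    print(u,v,p.round(4),"ang",np.degrees(np.arctan2(x[1],x[0])).round(1),"r",np.hypot(*x).round(4))
im=cv2.imread("pics/wrist1.png")[60:125,195:275].astype(int)
g=(im.min(2)>110)&(im.max(2)-im.min(2)<35);n,L,st,ce=cv2.connectedComponentsWithStats(g.astype(np.uint8))
for k in range(1,n):
    if st[k,4]>8:print("grey",st[k,4],ce[k]+[195,60])
ray(229,91,.168);ray(185,150,.123);ray(303,172,.123)
# mill body: dark brown mask centre (head, z~.15)
b=(im.max(2)<90);n,L,st,ce=cv2.connectedComponentsWithStats(b.astype(np.uint8));k=1+st[1:,4].argmax();print(st[k],ce[k]+[195,60])
ray(*(ce[k]+[195,60]),.14)
E
```

```text
grey 100 [263.59  62.85]
grey 130 [228.86923077  89.87692308]
229 91 [ 0.4987 -0.0942  0.168 ] ang 161.4 r 0.0604
185 150 [ 0.4169 -0.0582  0.123 ] ang 158.3 r 0.1497
303 172 [ 0.4362 -0.2047  0.123 ] ang -142.7 r 0.1506
[ 13  25  50  32 462] [227.26839827 106.37012987]
227.26839826839827 106.37012987012987 [ 0.4828 -0.0942  0.14  ] ang 165.3 r 0.0757
```

>>> move_arm(
  increments=[
    {"xyz": [16,30,10],"roll": 0,"grip": 0},
    {"xyz": [16,30,10],"roll": 0,"grip": 0},
    {"xyz": [16,30,10],"roll": 0,"grip": 0},
    {"xyz": [16,30,10],"roll": 0,"grip": 0},
    {"xyz": [16,30,10],"roll": 0,"grip": 0},
  ],
)

```text
time_s: 11.03
position: [0.545, -0.2677, 0.2662]
tcp_rot: [[0.95, 0.312, -0.001], [0.312, -0.95, 0.001], [-0.001, -0.001, -1.0]]
force: [0.4, -0.7, 0.7]
opening: 0.009
grasp_force: 0.0
```

>>> move_arm(
  increments=[
    {"xyz": [0,0,40],"roll": 0,"grip": 0},
    {"xyz": [0,0,40],"roll": 0,"grip": 0},
    {"xyz": [0,0,40],"roll": 0,"grip": 0},
    {"xyz": [0,0,30],"roll": 0,"grip": 0},
    {"xyz": [0,0,10],"roll": 0,"grip": 0},
  ],
)

```text
time_s: 11.45
position: [0.5408, -0.2645, 0.1016]
tcp_rot: [[0.95, 0.312, -0.009], [0.312, -0.95, 0.006], [-0.006, -0.009, -1.0]]
force: [-0.7, -0.1, -1.2]
opening: 0.008
grasp_force: 0.0
```

>>> move_arm(
  increments=[
    {"xyz": [0,0,0],"roll": 0,"grip": 0},
    {"xyz": [3,0.8,0],"roll": 0,"grip": 0},
    {"xyz": [3,0.8,0],"roll": 0,"grip": 0},
    {"xyz": [3,0.7,0],"roll": 0,"grip": 0},
    {"xyz": [3,0.6,0],"roll": 0,"grip": 0},
  ],
)

```text
time_s: 11.87
position: [0.5577, -0.2662, 0.1099]
tcp_rot: [[0.95, 0.313, 0.003], [0.313, -0.95, -0.003], [0.002, 0.004, -1.0]]
force: [-2.5, -1.3, 1.6]
opening: 0.005
grasp_force: 1.0
```

>>> move_arm(
  increments=[
    {"xyz": [3,0.5,0],"roll": 0,"grip": 0},
    {"xyz": [3,0.4,0],"roll": 0,"grip": 0},
    {"xyz": [3,0.3,0],"roll": 0,"grip": 0},
    {"xyz": [2,0.2,0],"roll": 0,"grip": 0},
    {"xyz": [1,0,0],"roll": 0,"grip": 0},
  ],
)

```text
time_s: 12.28
position: [0.5684, -0.263, 0.1077]
tcp_rot: [[0.95, 0.312, 0.001], [0.312, -0.95, -0.0], [0.001, 0.001, -1.0]]
force: [-1.3, -2.7, 0.7]
opening: 0.007
grasp_force: 0.8
```

```bash
python3 - <<'E'
from h import *
posts();s=bot.read_state();print(s["time_s"],s["position"],s["force"])
E
```

```text
scene [(23, 162.2, 0.149), (19, 222.2, 0.15), (25, 102.4, 0.149), (4, 273.2, 0.145), (24, 42.1, 0.148), (19, 341.9, 0.149)] [(68, array([ 0.497, -0.082,  0.166]), 151.9)]
side [(27, 162.1, 0.149), (42, 222.3, 0.149), (102, 277.6, 0.15), (27, 42.3, 0.15), (33, 342.4, 0.149)] [(82, array([ 0.489, -0.12 ,  0.167]), 185.5)]
12.3833 [ 0.5679644  -0.26232058  0.10726982] [0.27410918 0.37910585 0.33815756]
```

>>> move_arm(
  increments=[
    {"xyz": [3,0.7,0],"roll": 0,"grip": 0},
    {"xyz": [3,0.6,0],"roll": 0,"grip": 0},
    {"xyz": [3,0.6,0],"roll": 0,"grip": 0},
    {"xyz": [3,0.5,0],"roll": 0,"grip": 0},
    {"xyz": [2,0.3,0],"roll": 0,"grip": 0},
  ],
)

```text
time_s: 12.8
position: [0.5823, -0.2607, 0.1072]
tcp_rot: [[0.95, 0.313, -0.0], [0.313, -0.95, 0.001], [-0.0, -0.001, -1.0]]
force: [-1.1, -0.2, -0.8]
opening: 0.001
grasp_force: 0.6
```

>>> move_arm(
  increments=[
    {"xyz": [1,0.2,0],"roll": 0,"grip": 0},
    {"xyz": [0,0,0],"roll": 0,"grip": 0},
    {"xyz": [0,0,0],"roll": 0,"grip": 0},
  ],
)

```text
time_s: 13.05
position: [0.5837, -0.2611, 0.1077]
tcp_rot: [[0.95, 0.312, 0.001], [0.312, -0.95, -0.0], [0.001, 0.001, -1.0]]
force: [0.6, 0.2, -0.0]
opening: 0.007
grasp_force: 0.0
```

```bash
python3 - <<'E'
from h import *
posts();s=bot.read_state();print(s["time_s"],s["position"],s["force"])
E
```

```text
scene [(23, 168.2, 0.149), (20, 227.6, 0.15), (25, 108.1, 0.148), (4, 280.9, 0.143), (21, 47.6, 0.148), (18, 347.5, 0.15)] [(73, array([ 0.495, -0.088,  0.167]), 157.3)]
side [(30, 168.0, 0.149), (41, 227.7, 0.149), (106, 283.0, 0.151), (19, 47.4, 0.152), (33, 347.6, 0.149)] [(144, array([ 0.498, -0.126,  0.167]), 192.2)]
13.15 [ 0.58351615 -0.26110066  0.10774913] [-0.03149084 -0.57236897  0.40015122]
```

>>> move_arm(
  increments=[
    {"xyz": [-10,0,0],"roll": 0,"grip": 0},
    {"xyz": [-5,2,0],"roll": 0,"grip": 0},
    {"xyz": [0,0,-40],"roll": 0,"grip": 0},
    {"xyz": [0,0,-40],"roll": 0,"grip": 0},
    {"xyz": [0,0,-40],"roll": 0,"grip": 0},
  ],
)

```text
time_s: 13.57
position: [0.568, -0.2677, 0.2279]
tcp_rot: [[0.95, 0.312, -0.002], [0.312, -0.95, 0.002], [-0.002, -0.002, -1.0]]
force: [0.0, -0.8, 0.6]
opening: 0.005
grasp_force: 0.0
```

>>> move_arm(
  increments=[
    {"xyz": [-21,-30,-18],"roll": 0,"grip": 0},
    {"xyz": [-21,-30,-18],"roll": 0,"grip": 0},
    {"xyz": [-21,-30,-18],"roll": 0,"grip": 0},
    {"xyz": [-21,-30,-18],"roll": 0,"grip": 0},
    {"xyz": [-21,-30,-18],"roll": 0,"grip": 0},
  ],
)

```text
time_s: 13.98
position: [0.4205, -0.1569, 0.3181]
tcp_rot: [[0.95, 0.312, -0.0], [0.312, -0.95, 0.0], [-0.0, -0.0, -1.0]]
force: [0.5, -0.4, 1.4]
opening: 0.006
grasp_force: 0.0
```

>>> move_arm(
  increments=[
    {"xyz": [0,0,0],"roll": 0,"grip": 0},
    {"xyz": [0,0,0],"roll": 0,"grip": 0},
    {"xyz": [0,0,0],"roll": 0,"grip": 0},
    {"xyz": [0,0,0],"roll": 0,"grip": 0},
  ],
)

```text
time_s: 14.32
position: [0.4233, -0.1587, 0.3171]
tcp_rot: [[0.95, 0.312, -0.0], [0.312, -0.95, -0.0], [-0.0, 0.0, -1.0]]
force: [0.3, 0.2, 0.8]
opening: 0.003
grasp_force: 0.0
```

```bash
python3 look.py wrist2.png; python3 - <<'E'
from h import *
s=bot.read_state();m=bot.camera_model("wrist");T=np.array(m["tool_from_camera"]);K=np.array(m["intrinsics"])
R=np.array(s["tcp_rot"]);C=np.array([.556,-.1135])
im=cv2.imread("pics/wrist2.png").astype(int)[:230]
g=(im.min(2)>110)&(im.max(2)-im.min(2)<35);n,L,st,ce=cv2.connectedComponentsWithStats(g.astype(np.uint8))
for k in range(1,n):
    if 60<st[k,4]<250:
        d=R@T[:3,:3]@np.linalg.inv(K)@[*ce[k],1];o=R@T[:3,3]+s["position"];p=o+d*(.168-o[2])/d[2];x=p[:2]-C
        print(ce[k],p.round(3),"ang",np.degrees(np.arctan2(x[1],x[0])).round(1),np.hypot(*x).round(3))
E
```

```text
scene [(23, 168.2, 0.149), (20, 227.8, 0.15), (27, 108.0, 0.149), (16, 287.4, 0.15), (23, 47.9, 0.149), (19, 347.5, 0.15)] [(70, array([ 0.495, -0.087,  0.167]), 156.5)]
side [(31, 167.3, 0.15), (43, 227.7, 0.149), (8, 105.6, 0.148), (41, 287.6, 0.149), (19, 47.1, 0.151), (35, 348.0, 0.149)] [(166, array([ 0.501, -0.125,  0.167]), 191.8)]
14.4167 [ 0.42335967 -0.15860412  0.31670389]
0.115 167 [ 0.41  -0.083  0.123] ang 168.2 r 0.149
0.115 164 [ 0.456 -0.224  0.123] ang 227.9 r 0.149
0.115 245 [0.51  0.027 0.123] ang 108.1 r 0.148
0.115 305 [ 0.595 -0.123  0.121] ang 346.3 r 0.04
0.115 242 [ 0.6   -0.255  0.123] ang 287.3 r 0.148
0.13 87 [ 0.593 -0.124  0.142] ang 344.2 r 0.038
0.145 345 [ 0.594 -0.126  0.15 ] ang 341.8 r 0.04
0.02 130 [ 0.348 -0.087  0.027] ang 172.7 r 0.21
0.02 142 [ 0.646 -0.351  0.029] ang 290.8 r 0.254
0.01 910 [ 0.356 -0.09   0.015] ang 173.3 r 0.201
mill 0.63 0.045 55 [ 0.504 -0.131  0.054] [ 0.478 -0.138  0.051] [ 0.527 -0.067  0.056]
mill 0.63 0.08 85 [ 0.503 -0.131  0.088] [ 0.481 -0.136  0.08 ] [ 0.524 -0.118  0.098]
[211.49  10.47] [ 0.564 -0.067  0.168] ang 80.5 0.047
[316.33031674  60.46153846] [ 0.554 -0.176  0.168] ang -91.5 0.063
[229.04504505  94.92792793] [ 0.497 -0.104  0.168] ang 171.1 0.06
[201.1981982  186.27927928] [ 0.395 -0.102  0.168] ang 176.0 0.161
```

View pics/wrist2.png

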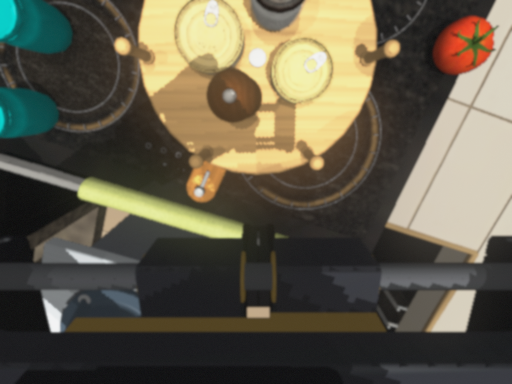

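The wrist view shows the mill (knob at (229,95)) in line with the axis and the pointer pin (201,186). The mill is at about 171–173° against 172.8° for the front, everything on the plate is upright, and the arm is clear.

```bash
python3 -c "
from rig import bot
print(bot.hand_in())"
```

```text
the job is handed in; nothing more can be done
None
```

The pepper mill now stands at the front of the turntable, within about 2° of the steel pointer by my measurements; the things on the plate are upright, the arm is clear, and the job is handed in (no verdict was returned).

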